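# Clear the snapped cutters out of a sprung clip strip

## Robot

A 6-joint arm with a two-finger parallel gripper is mounted at the origin on a cart in front of the work surface, level with it; the furniture and walls round the work are solid. World frame = base frame: x ahead of the robot, y to its left, z up, the work surface at z = 0. Lengths are in mm, angles in rad, forces in N, time in s.
With the tool pointing down it reaches from about 300 to 775 mm from the base axis. Payload 14.6 kg.
Tool frame: the origin (TCP) lies on the mounting face of the last link; the fingertips stand 199 mm ahead of it and the grasp point (between the pads) lies 180 mm ahead of it; z points along the fingers, y is the line along which they close (so a half turn about z gives the same grasp; the last joint's range is limited). The gripper opens to 94 mm and grips with 3 to 60 N. Pads are 16 mm wide; open, the fingers measure 119 mm over their backs; the gripper's body (75 mm by 177 mm) begins 78 mm behind the grasp point.
Start: joints at [1.098, 0.3, 1.521, -0, 1.321, -0.067], TCP at [217.112, 505.325, 404.646] pointing down, gripper open.
Joint ranges: [-3.03, 3.03], [-0.79, 2.21], [0.23, 2.52], [-1.04, 4.18], [0, 3.07], [-2.55, 2.55]. Speed limits (rad/s): [2.22, 2.22, 2.57, 3.14, 3.14, 3.14].

## Interface

Orientations are given as [roll, pitch, yaw] about the fixed x, y, z axes, in that order (R = Rz(yaw) Ry(pitch) Rx(roll)).
In Python, from cell import manip gives the robot as it stands. The module is installed in compiled form; this text tells all that it offers.
- The arm moves only by the shell command python3 -m creep 'ROWS' [FORCE]. ROWS is a JSON object of lists of equal length, an entry for each row: "slide": the shift along the world's x, y, z in cm, a list of three; "turn": the turn about the world's z in rad; "claw": the opening, from 0 (shut) to 1 (fully open). A call has 1 to 8 rows; each row shifts and turns the commanded pose from where the row before left it; what a row does not reach is not made up. A row lasts 1/8 s, in which the tool goes at most 62.5 mm and 10.7 degrees, less where a joint would pass 70% of its speed; a pose out of reach is approached as far as the arm can. A call with a gripper value outside its range is refused whole. The fingers move at their own pace and stop on an object; FORCE is the grip in N (left out, the last holds). Time passes only in rows, so rows that do not move let the fingers close. It gives the time, the measured TCP pose, the force, the opening and the grip force at its end, in the units of the state.
- manip.read_state(): the state, without advancing time (a new reading comes with each control period).
- manip.camera(name): name is "scene" or "top"; returns (picture, depth): 400x640x3 uint8, red, green, blue; 400x640 float32, mm along the optical axis (not along the pixel's ray), 0 where there is no reading.
- manip.calibration(name): a dict with "intrinsics" (3x3 intrinsics, pixels), "pose" (4x4, takes a point from camera to world coordinates). Camera axes: x right, y up, looking along -z (the intrinsics and any distortion apply to the point x, -y, -z); pixel columns grow to the right and rows downward; lengths in mm; the calibration is good to about 2 mm. A picture is of the moment at which its call begins. calibration takes no time and is no camera call.
- manip.sign_off(): hands the job in; it is judged then, once.
Trained networks look in the newest picture that a camera, given by its name, has taken for a name from the list of things; names that differ only in an ending like _2 or _b are one class to them, and where a whole thing is asked for, a point or a joint stands for the part that bears it (a point fixed in the world has none). Each returns a list of dicts, best first, with "score" (0 to 1); they miss things now and then, are a little off and sometimes report something else, mostly with a low value. They report only what shows in the picture. A call takes as long as a camera call. They do not tell look-alikes from the thing itself.
- manip.cut_out(query, camera): "mask" (400x640 bool, what is visible of it) and "position" ([column, row] in pixels, amid what is visible of it).
The state is a dict: "clock": time; "joints": joint angles; "qd": joint speeds; "effort": joint torques, N m; "eef_pos": TCP position; "eef_rot": TCP orientation; "wrist_force": force on the tool from outside, world axes, zero at the start; "moment": the same for the moment, N m; "finger_gap": finger opening in mm; "finger_force": force on a finger pad.
Only numpy, scipy, OpenCV 4.12 (cv2) and the standard library are available. Lean on these libraries where they do the work, as an engineer would, in place of code of your own. Each camera call takes 0.05 s, during which the arm holds its last target. There are 200 camera calls.

## Task

Slide the lock bar of the clip strip fully open, pull the two holders whose cutters are snapped short out of their spring clips towards the front, one at a time, so that each drops into the scrap pan, then slide the lock bar fully back to its locked place. Leave the two holders with whole cutters clipped in, and do not disturb the other things on the bench.

Things in the scene. Friction and masses are not known exactly. Their poses are not given: they have to be found in the camera images.
- strip: Clip strip fixed to the bench: grey base 84 (x) x 248 (y) x 60 (z) mm carrying a rack. Origin at the underside; z up, -x is its open front, facing the robot. Four bays at y = -81, -27, +27, +81 mm; the deck the holders stand on is at z = 60 mm. A clipped holder's origin is at x = 0, at its bay's y, z = 60 mm. A holder cannot be lifted out, only drawn straight out to -x.
- lip_top (a point): Mid-length of the strip, on top of the rack, 79 mm above the bench. The rack (26 mm wide dividers between the bays, x -12 to +26 mm, with lips 4 mm over each holder's long edges; a back rail as high, x +26 to +40) reaches this height, so whatever reaches behind a cutter must stay above it; a snapped stub rises 19 mm higher.
- clip_line (a point): Mid-length of the strip, on the line of the spring clips, at their top (73 mm above the bench). At each bay's mouth two sprung steel fingers with round noses catch the holder's front corners. Drawing an (oiled) holder out takes 7 to 13 N in the first 12 mm; then they drag on its flanks (3 to 8 N) for about 40 mm.
- deck_edge (a point): Mid-length of the deck's front edge, strip x = -36 mm, 60 mm above the bench. A holder drawn 50 to 90 mm to -x tips over this edge and falls into the pan in front.
- lock_bar (a joint): Lock bar sliding along the front of the strip at x = -41 mm, along the strip's y. 0 = locked (four 18 mm wide teeth, tops at z = 70 mm, stand in front of the four bays), +0.027 m = fully open (moved to +y, the robot's left; teeth in front of the dividers). Stop at both ends; friction holds it where it is left, about 2.5 N to move.
- lock_knob (a point): Centre of the top of the lock bar's black upright knob, 14 mm diameter, which rises from the bar beyond the strip's -y end; top 112 mm above the bench, its shaft goes down 60 mm from there. It moves with the bar (at strip y = -165 mm locked, -138 mm open). Push it sideways, along the strip's y.
- scrap_pan: Open sheet-steel pan fixed on the bench right in front of the strip, 115 (x) x 270 (y) x 26 (z) mm, wall and floor 3 mm, turned like the strip. Origin at the centre of its underside.
- snapped_a: Steel holder block 50 (x) x 26 (y) x 14 (z) mm, 0.12 kg, with an upright flat cutter 10 (x) x 14 (y) mm on its middle; origin: centre of the underside, x along the block (to the back of the strip while clipped in), z up. This one's cutter is SNAPPED: a stub only 24 mm above the block (top at z = +38 mm). Starts clipped in one of the bays; which one varies. It must go into the scrap pan.
- snapped_b: Steel holder block 50 (x) x 26 (y) x 14 (z) mm, 0.12 kg, with an upright flat cutter 10 (x) x 14 (y) mm on its middle; origin: centre of the underside, x along the block (to the back of the strip while clipped in), z up. This one's cutter is SNAPPED: a stub only 24 mm above the block (top at z = +38 mm). Starts clipped in one of the bays; which one varies. It must go into the scrap pan.
- whole_a: Steel holder block 50 (x) x 26 (y) x 14 (z) mm, 0.12 kg, with an upright flat cutter 10 (x) x 14 (y) mm on its middle; origin: centre of the underside, x along the block (to the back of the strip while clipped in), z up. This one's cutter is WHOLE: it stands about 48 mm above the block (top at z = +63 mm), twice as high as a snapped one. It must stay clipped in its bay.
- whole_b: Steel holder block 50 (x) x 26 (y) x 14 (z) mm, 0.12 kg, with an upright flat cutter 10 (x) x 14 (y) mm on its middle; origin: centre of the underside, x along the block (to the back of the strip while clipped in), z up. This one's cutter is WHOLE: it stands about 48 mm above the block (top at z = +63 mm), twice as high as a snapped one. It must stay clipped in its bay.
- snapped_a_mid (a point): Centre of the block of snapped_a, 7 mm above its underside.
- snapped_b_mid (a point): Centre of the block of snapped_b, 7 mm above its underside.
- flux_tin: Round flat tin, 75 mm diameter, 31 mm high, behind the strip. Bystander, loose; leave it where it lies.
- pliers: Pliers, 172 mm long, 14 mm high, behind the strip. Bystander, loose; leave it where it lies.
- spanner_1: Combination spanner 163 mm long, 8 mm high, in front of the pan. Bystander, loose; leave it where it lies.
- nut_m16_0: Steel nut 24x27x13 mm, left of the strip. Bystander, loose; leave it where it lies.
There are look-alikes about, which are no part of the job. Leave any green or yellow look-alike of the snapped_b alone. What is shaped like the snapped_a but brown is not meant.

How it is judged:
By the outcome, as a careful person would: the job done as asked, in the order asked, and still so for the second after the job is handed in, with the robot touching nothing.
It also fails if it takes over 51 s, if anything falls off the work surface, if the arm or the gripper's body presses on something with over 40 N, if the wrist force passes 120 N, or if a joint passes its speed limit or range.

## Working session

There is one attempt and no reset: what is moved stays moved. The work goes in short steps, Python scripts to look and compute and a shell command to move; the robot and the scene stay as the last step left them, time stands still between calls to the robot, and variables do not carry over. Pictures are saved under pics/ and viewed, at most 10 in all, crops included, and the job is handed in when it is done.

```bash
mkdir -p pics; cat > h.py <<'E'
from cell import manip
import numpy as np, cv2
def w(cam,depth,c,r,d=None):
    k=manip.calibration(cam);K=np.array(k["intrinsics"]);P=np.array(k["pose"])
    d=depth[int(r),int(c)] if d is None else d
    p=np.array([(c-K[0,2])/K[0,0]*d,-(r-K[1,2])/K[1,1]*d,-d,1]);return (P@p)[:3]
def cloud(cam,depth):
    k=manip.calibration(cam);K=np.array(k["intrinsics"]);P=np.array(k["pose"])
    r,c=np.mgrid[0:400,0:640];d=depth
    p=np.stack([(c-K[0,2])/K[0,0]*d,-(r-K[1,2])/K[1,1]*d,-d,np.ones_like(d)],-1);return (p@P.T)[...,:3]
E
python3 - <<'E'
from h import *
for n in("scene","top"):
    im,d=manip.camera(n);cv2.imwrite(f"pics/{n}0.png",im[...,::-1]);np.save(n+"d.npy",d)
    k=manip.calibration(n);print({a:np.round(b,2).tolist() if not isinstance(b,str) else b for a,b in k.items()})
    C=cloud(n,d)
    for q in("strip","scrap_pan","lock_knob","snapped_a","whole_a"):
        for o in manip.cut_out(q,n):
            m=o["mask"]&(d>0);print(n,q,round(o["score"],2),np.round(o["position"]),m.sum(),np.round(np.median(C[m],0)), np.round(np.percentile(C[m],[2,98],axis=0)).tolist())
print(manip.read_state())
E
```

```text
{'intrinsics': [[362.38, 0.0, 321.35], [0.0, 362.38, 199.1], [0.0, 0.0, 1.0]], 'pose': [[0.91, 0.19, -0.38, 250.41], [-0.42, 0.45, -0.79, -591.63], [0.02, 0.87, 0.49, 503.28], [0.0, 0.0, 0.0, 1.0]]}
scene strip 0.58 [369. 249.] 4339 [594. -96.  59.] [[549.0, -196.0, 4.0], [685.0, 89.0, 97.0]]
scene scrap_pan 0.74 [320. 260.] 5660 [514. -56.   3.] [[437.0, -177.0, -0.0], [583.0, 97.0, 25.0]]
scene scrap_pan 0.29 [421. 260.] 345 [ 743. -114.    8.] [[704.0, -149.0, -1.0], [759.0, -11.0, 11.0]]
scene lock_knob 0.79 [366. 253.] 1093 [ 580. -113.   57.] [[545.0, -198.0, 28.0], [625.0, 60.0, 110.0]]
scene lock_knob 0.44 [366. 205.] 252 [712.  98.  29.] [[681.0, 63.0, 12.0], [736.0, 130.0, 31.0]]
scene snapped_a 0.65 [328. 207.] 158 [585.  56.  74.] [[565.0, 42.0, 65.0], [609.0, 71.0, 98.0]]
scene snapped_a 0.65 [291. 186.] 152 [576. 297.  13.] [[562.0, 277.0, -0.0], [593.0, 322.0, 37.0]]
scene snapped_a 0.64 [309. 199.] 187 [589. 210.  12.] [[571.0, 193.0, -2.0], [614.0, 249.0, 37.0]]
scene snapped_a 0.53 [253. 216.] 244 [432. 170.  12.] [[409.0, 162.0, -2.0], [457.0, 196.0, 38.0]]
scene s
[... 1900 characters left out ...]
[670.0, 128.0, 81.0]]
{'clock': 0.6, 'joints': array([ 1.09841398e+00,  2.99893897e-01,  1.52104451e+00,  3.32392962e-05,
        1.32069488e+00, -6.65887804e-02]), 'qd': array([-0.00054903,  0.00096138,  0.00119474, -0.00033329, -0.00019739,
        0.00024788]), 'effort': array([ 1.28261312e-03, -5.31476963e+01, -3.52828681e+01,  7.08671822e-02,
        2.14583339e-02, -3.33237472e-05]), 'eef_pos': array([217.09774726, 505.31961118, 404.63008199]), 'eef_rot': array([-3.14155425e+00, -3.48375044e-05,  2.73579086e+00]), 'wrist_force': array([ 0.5014659 ,  0.18956385, -0.19967344]), 'moment': array([-0.05281628,  0.00751872, -0.01363765]), 'finger_force': 0.0, 'finger_gap': 94.10017950683826}
```

View pics/scene0.png

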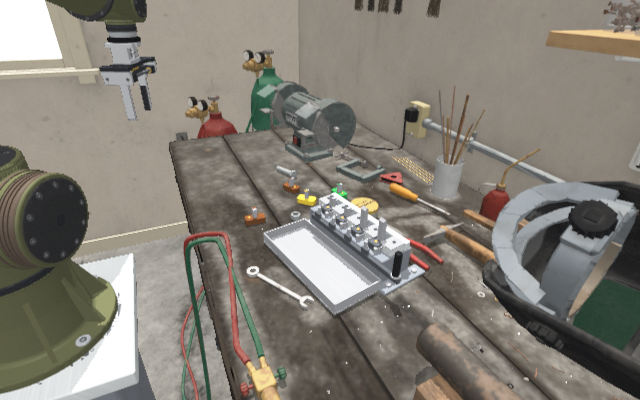

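View pics/top0.png

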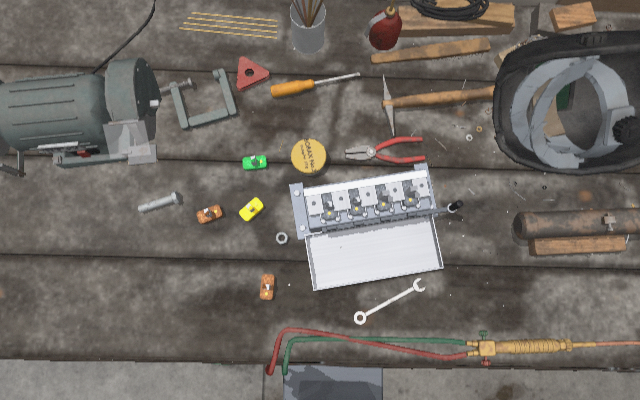

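The clipped holders read as follows. The two on the left, top pixels (329,209) and (353,203), have tops at z≈99 mm and are snapped. The two on the right, (384,198) and (408,193), reach z≈123 mm and are whole. The green (255,162), yellow (251,209) and brown (208,213) and (267,287) ones on the bench are look-alikes. I'll fit the strip pose next and confirm this in a crop.

```bash
python3 - <<'E'
from h import *
im=cv2.imread("pics/scene0.png");cv2.imwrite("pics/crop.png",cv2.resize(im[170:310,230:430],None,fx=4,fy=4,interpolation=cv2.INTER_CUBIC))
ap=[(585,58),(595,5),(605,-48),(615,-101)]
for n in("scene","top"):
    C=cloud(n,np.load(n+"d.npy"));P=[]
    for i,(x,y) in enumerate(ap):
        s=(np.hypot(C[...,0]-x,C[...,1]-y)<20)&(C[...,2]>84); z=C[s][:,2].max()
        t=s&(C[...,2]>np.percentile(C[s][:,2],95)-5)
        p=C[s];q=C[t];P.append((q.min(0)+q.max(0))/2);print(n,i,s.sum(),t.sum(),np.round(z),np.round(P[-1],1),np.round(p.min(0)),np.round(p.max(0)))
    P=np.array(P);f=np.polyfit([81,27,-27,-81],P[:,:2],1);print("yaw",np.arctan2(-f[0,0],f[0,1]),"org",f[1],np.hypot(*f[0]))
    k=(C[...,2]>95)&(C[...,2]<118)&(C[...,1]<-150)&(C[...,1]>-210)&(abs(C[...,0]-580)<50)
    q=C[k&(C[...,2]>106)];print("knob",k.sum(),np.round((q.min(0)+q.max(0))/2,1),np.round(q.min(0)),np.round(q.max(0)))
E
```

```text
scene 0 45 23 99.0 [590.3  58.4  96.1] [585.  49.  84.] [595.  66.  99.]
scene 1 52 23 100.0 [601.1   5.1  97.3] [595.  -2.  84.] [607.  11. 100.]
scene 2 133 29 123.0 [610.5 -47.7 120.4] [604. -56.  84.] [617. -40. 123.]
scene 3 145 31 124.0 [ 620.2 -100.5  120.7] [ 615. -109.   84.] [628. -93. 124.]
yaw 0.1845361946805166 org [605.52294695 -21.19345339] 0.9978524875770663
knob 82 [ 595.9 -190.6  109.3] [ 589. -197.  106.] [ 603. -185.  112.]
top 0 47 38 102.0 [586.5  60.   98.5] [581.  54.  84.] [592.  67. 102.]
top 1 49 33 101.0 [597.5   7.3  97.9] [591.   0.  85.] [603.  14. 101.]
top 2 76 34 127.0 [607.7 -46.3 123.3] [601. -53.  86.] [613. -39. 127.]
top 3 82 27 127.0 [617.  -99.  123.6] [ 611. -107.   85.] [622. -91. 127.]
yaw 0.1895761960453351 org [602.18654131 -19.50404194] 1.0002898732348535
knob 56 [ 591.7 -188.6  110.3] [ 586. -195.  107.] [ 598. -182.  114.]
```

View pics/crop.png

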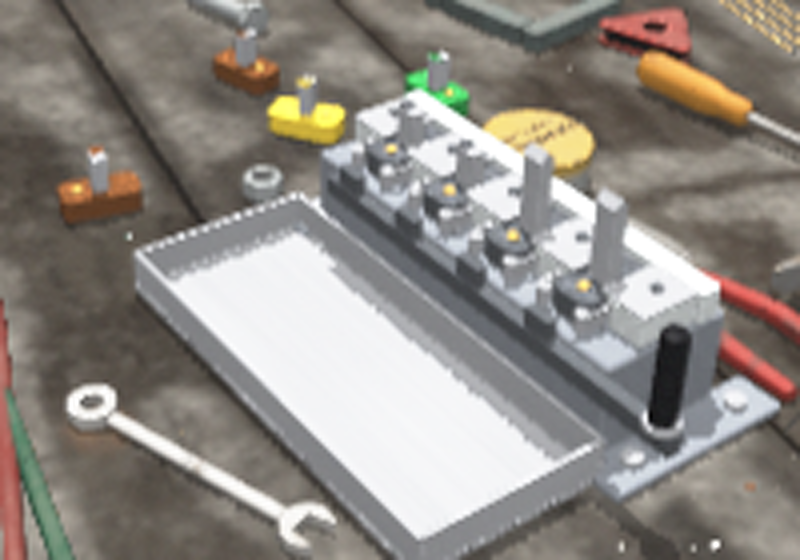

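The crop confirms it: the left two stubs at crop (390,150) and (445,200) are short, the right two cutters are tall, and the bar is locked with the knob at (670,370). Strip yaw is about 0.187. Now I'll move over to the knob at (594,-190).

```bash
python3 -m creep '{"slide":[[2.4,-4.4,0],[2.4,-4.4,0],[2.4,-4.4,0],[2.4,-4.4,0],[2.4,-4.4,0],[2.4,-4.4,0],[2.4,-4.4,0],[2.4,-4.4,0]],"turn":[0.074,0.074,0.074,0.074,0.074,0.074,0.074,0.074],"claw":[0.5,0.5,0.5,0.5,0.5,0.5,0.5,0.5]}' 10
python3 -m creep '{"slide":[[2.3,-4.3,0],[2.3,-4.3,0],[2.3,-4.3,0],[2.3,-4.3,0],[2.3,-4.3,0],[2.3,-4.3,0],[2.3,-4.3,0],[2.3,-4.3,0]],"turn":[0,0,0,0,0,0,0,0],"claw":[0.5,0.5,0.5,0.5,0.5,0.5,0.5,0.5]}'
python3 -c "
from h import *;s=manip.read_state();print(s['eef_pos'],s['eef_rot'],s['joints'],s['finger_gap'])"
```

```text
clock: 1.6
eef_pos: [409.6, 151.8, 404.9]
eef_rot: [3.142, 0.001, -2.953]
wrist_force: [0.5, 0.7, -0.6]
finger_gap: 46.8
finger_force: 0.0
clock: 2.6
eef_pos: [593.7, -192.2, 404.6]
eef_rot: [-3.142, 0.0, -2.956]
wrist_force: [0.1, 0.0, -0.2]
finger_gap: 47.3
finger_force: 0.0
[ 593.67501747 -192.22156306  404.64379716] [-3.14155355e+00  1.67873288e-04 -2.95551420e+00] [-3.71822459e-01  4.67015414e-01  1.29196967e+00  5.66989446e-05
  1.38244445e+00 -2.12870785e+00] 47.27236740140633
```

```bash
python3 -m creep '{"slide":[[0.05,0.25,-4],[0,0,-4],[0,0,-3],[0,0,-1.5],[0,0,0],[0,0,0],[0,0,0],[0,0,0]],"turn":[0,0,0,0,0,0,0,0],"claw":[0.5,0.5,0.5,0.5,0.4,0.1,0.1,0.1]}' 8
```

```text
clock: 3.6
eef_pos: [593.7, -188.3, 280.6]
eef_rot: [-3.14, 0.001, -2.955]
wrist_force: [-0.4, -1.2, 3.8]
finger_gap: 13.4
finger_force: 8.0
```

```bash
python3 -m creep '{"slide":[[0,0,0],[0,0,0]],"turn":[0,0],"claw":[0.1,0.1]}'
```

```text
clock: 3.85
eef_pos: [593.8, -188.3, 280.6]
eef_rot: [-3.141, 0.001, -2.955]
wrist_force: [-0.4, -1.2, 6.5]
finger_gap: 13.6
finger_force: 8.0
```

```bash
python3 -m creep '{"slide":[[-0.07,0.38,0],[-0.07,0.38,0],[-0.07,0.38,0],[-0.07,0.38,0],[-0.07,0.38,0],[-0.07,0.38,0],[-0.07,0.38,0],[0,0,0]],"turn":[0,0,0,0,0,0,0,0],"claw":[0.1,0.1,0.1,0.1,0.1,0.1,0.1,0.1]}'
```

```text
clock: 4.85
eef_pos: [588.8, -163.0, 280.6]
eef_rot: [-3.137, 0.002, -2.956]
wrist_force: [1.7, -15.8, 2.8]
finger_gap: 14.9
finger_force: 8.0
```

```bash
python3 -m creep '{"slide":[[-0.03,0.15,0],[0,0,0],[0,0,0]],"turn":[0,0,0],"claw":[0.1,0.1,0.1]}'
```

```text
clock: 5.22
eef_pos: [588.5, -161.8, 280.6]
eef_rot: [-3.137, 0.002, -2.956]
wrist_force: [2.0, -14.9, 3.7]
finger_gap: 17.1
finger_force: 8.0
```

```bash
python3 -m creep '{"slide":[[0,0,0],[0,0,0],[0,0,2],[0,0,3],[0,0,4],[0,5,0],[0,5,0],[0,0,0]],"turn":[0,0,0,0,0,0,0,0],"claw":[0.4,0.4,0.4,0.4,0.4,0.4,0.4,0.4]}' 50
python3 - <<'E'
from h import *
im,d=manip.camera("scene");cv2.imwrite("pics/crop2.png",cv2.resize(im[170:310,230:430],None,fx=4,fy=4,interpolation=cv2.INTER_CUBIC))
C=cloud("scene",d);k=(C[...,2]>106)&(C[...,2]<114)&(C[...,1]<-140)&(C[...,1]>-210)&(abs(C[...,0]-590)<30)
q=C[k];print(np.round((q.min(0)+q.max(0))/2,1),np.round(manip.read_state()["wrist_force"],1))
E
```

```text
clock: 6.22
eef_pos: [588.3, -57.1, 369.7]
eef_rot: [3.141, -0.0, -2.952]
wrist_force: [0.4, 0.2, -0.1]
finger_gap: 37.7
finger_force: 0.0
[ 590.8 -164.9  109. ] [-0.7 -0.5  0. ]
```

View pics/crop2.png

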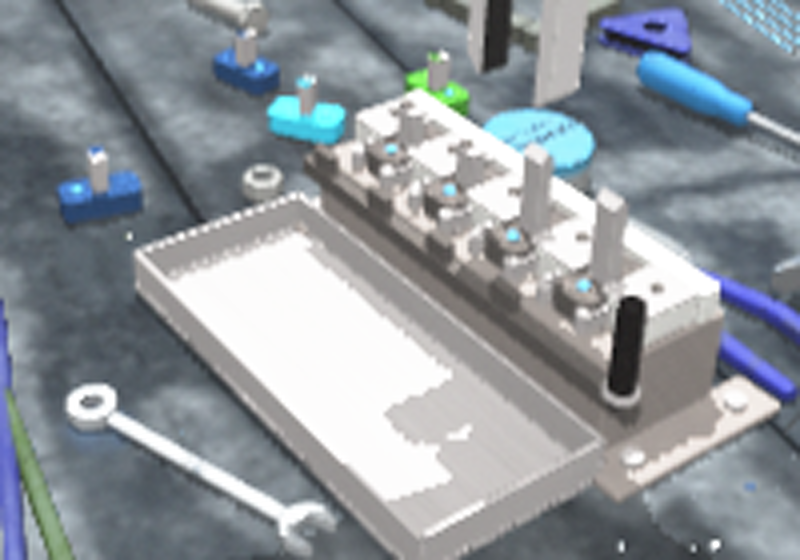

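Knob moved 26 mm and the teeth now stand in front of the dividers, so the bar is open. The knob is at crop (625,350). Next is the second bay, with its stub at (599,6).

```bash
python3 -m creep '{"slide":[[0.6,3.2,0],[0.5,3.1,0],[0,0,-3],[0,0,-3],[0,0,-2],[0,0,-0.8],[0,0,0],[0,0,0]],"turn":[0,0,0,0,0,0,0,0],"claw":[0.4,0.4,0.4,0.4,0.4,0.4,0.4,0.4]}' 50
python3 - <<'E'
from h import *
im,d=manip.camera("top");cv2.imwrite("pics/crop3.png",cv2.resize(im[160:300,280:470,::-1],None,fx=4,fy=4,interpolation=cv2.INTER_CUBIC))
E
```

```text
clock: 7.28
eef_pos: [599.6, 2.7, 282.6]
eef_rot: [-3.141, 0.001, -2.956]
wrist_force: [-0.5, 0.1, -0.1]
finger_gap: 37.6
finger_force: 0.0
```

View pics/crop3.png

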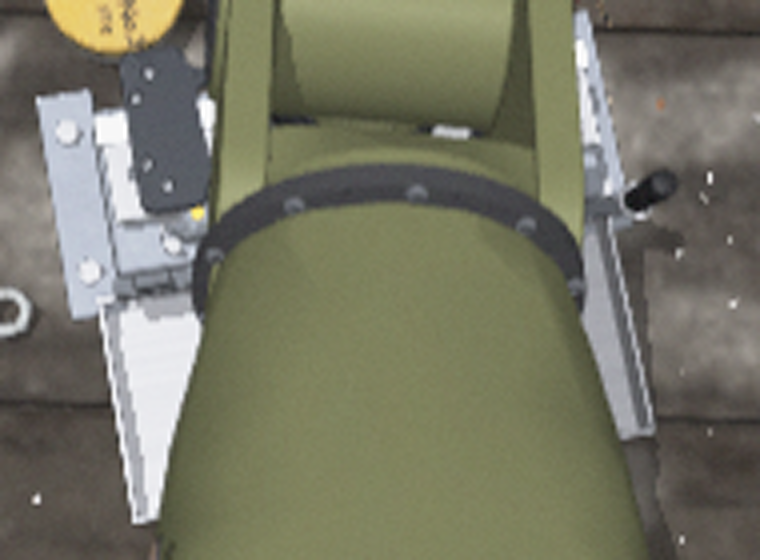

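The arm hides the bay in the top view, so that picture is no help. The TCP is 3.5 mm short in y; I'll correct that and close.

```bash
python3 -m creep '{"slide":[[0,0.35,0],[0,0,0],[0,0,0],[0,0,0],[0,0,0]],"turn":[0,0,0,0,0],"claw":[0.4,0.1,0.1,0.1,0.1]}' 50
```

```text
clock: 7.95
eef_pos: [599.4, 6.4, 281.7]
eef_rot: [-3.142, 0.0, -2.955]
wrist_force: [0.6, 0.5, -0.3]
finger_gap: 13.5
finger_force: 50.0
```

```bash
python3 -m creep '{"slide":[[-0.5,-0.1,0],[-0.5,-0.1,0],[-0.5,-0.09,0],[-0.8,-0.15,0],[-0.8,-0.15,0],[-0.8,-0.15,0],[-0.8,-0.15,0],[0,0,0]],"turn":[0,0,0,0,0,0,0,0],"claw":[0.1,0.1,0.1,0.1,0.1,0.1,0.1,0.1]}'
```

```text
clock: 8.95
eef_pos: [551.7, -2.7, 281.7]
eef_rot: [3.141, -0.002, -2.956]
wrist_force: [-6.9, -2.7, 6.9]
finger_gap: 13.3
finger_force: 50.0
```

```bash
python3 -m creep '{"slide":[[-0.8,-0.15,0],[-0.9,-0.17,0],[-1.1,-0.21,0],[-1.2,-0.23,0],[-1.2,-0.23,0],[0,0,0],[0,0,0]],"turn":[0,0,0,0,0,0,0],"claw":[0.1,0.1,0.1,0.1,0.1,0.1,0.1]}'
python3 - <<'E'
from h import *
im,d=manip.camera("scene");cv2.imwrite("pics/crop4.png",cv2.resize(im[150:310,230:430,::-1],None,fx=3.7,fy=3.7,interpolation=cv2.INTER_CUBIC))
E
```

```text
clock: 9.82
eef_pos: [500.6, -12.4, 281.8]
eef_rot: [-3.141, 0.0, -2.956]
wrist_force: [0.6, -0.3, -0.7]
finger_gap: 13.5
finger_force: 50.0
```

View pics/crop4.png

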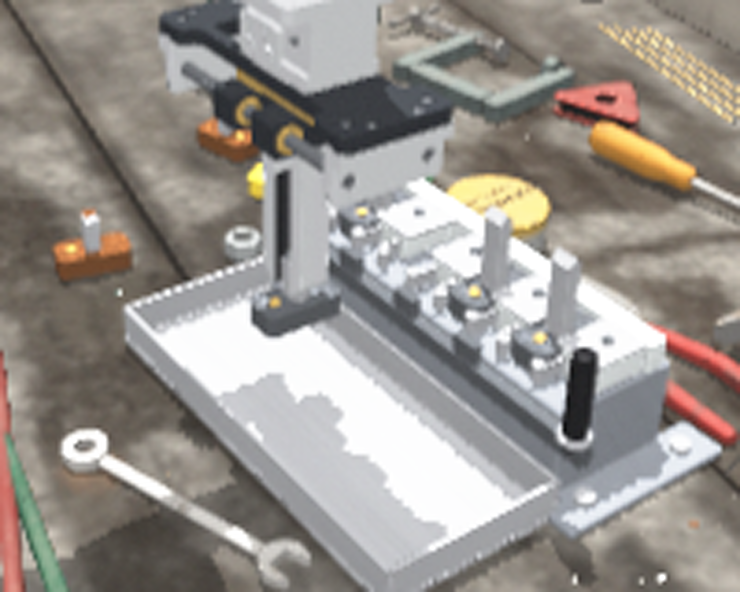

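The holder is out, held over the pan at crop (295,305). I'll lower it, release it and rise.

```bash
python3 -m creep '{"slide":[[0,0,-1.5],[0,0,-2],[0,0,-1],[0,0,0],[0,0,0],[0,0,0],[0,0,0]],"turn":[0,0,0,0,0,0,0],"claw":[0.1,0.1,0.1,0.1,0.4,0.4,0.4]}'
python3 -m creep '{"slide":[[0,0,2],[0,0,4],[0,0,3],[2.2,2,0],[2.2,2,0],[2.2,2,0],[2.2,1.2,0],[0,0,0]],"turn":[0,0,0,0,0,0,0,0],"claw":[0.4,0.4,0.4,0.4,0.4,0.4,0.4,0.4]}'
```

```text
clock: 10.75
eef_pos: [500.5, -12.4, 237.1]
eef_rot: [-3.141, 0.001, -2.955]
wrist_force: [0.3, -0.7, 0.1]
finger_gap: 37.1
finger_force: 0.0
clock: 11.75
eef_pos: [588.9, 60.2, 326.4]
eef_rot: [-3.142, 0.0, -2.954]
wrist_force: [-0.4, -0.8, -0.8]
finger_gap: 37.3
finger_force: 0.0
```

```bash
python3 -m creep '{"slide":[[0,-0.1,-2],[0,0,-2],[0,0,-0.45],[0,0,0],[0,0,0],[0,0,0],[0,0,0],[0,0,0]],"turn":[0,0,0,0,0,0,0,0],"claw":[0.4,0.4,0.4,0.4,0.1,0.1,0.1,0.1]}' 50
```

```text
clock: 12.75
eef_pos: [588.4, 58.6, 282.5]
eef_rot: [-3.142, 0.0, -2.955]
wrist_force: [-1.7, 0.5, 3.3]
finger_gap: 13.5
finger_force: 50.0
```

```bash
python3 -m creep '{"slide":[[-0.5,-0.1,0],[-0.5,-0.1,0],[-0.5,-0.09,0],[-0.8,-0.15,0],[-0.8,-0.15,0],[-0.8,-0.15,0],[-0.8,-0.15,0],[0,0,0]],"turn":[0,0,0,0,0,0,0,0],"claw":[0.1,0.1,0.1,0.1,0.1,0.1,0.1,0.1]}'
python3 -m creep '{"slide":[[-0.8,-0.15,0],[-0.9,-0.17,0],[-1.1,-0.21,0],[-1.2,-0.23,0],[-1.2,-0.23,0],[0,0,0],[0,0,0]],"turn":[0,0,0,0,0,0,0],"claw":[0.1,0.1,0.1,0.1,0.1,0.1,0.1]}'
python3 - <<'E'
from h import *
im,d=manip.camera("scene");cv2.imwrite("pics/crop5.png",cv2.resize(im[150:310,230:430,::-1],None,fx=3.7,fy=3.7,interpolation=cv2.INTER_CUBIC))
E
```

```text
clock: 13.75
eef_pos: [540.9, 49.6, 282.4]
eef_rot: [-3.142, -0.001, -2.955]
wrist_force: [-3.9, -1.7, 7.7]
finger_gap: 13.2
finger_force: 50.0
clock: 14.62
eef_pos: [489.6, 39.8, 282.3]
eef_rot: [-3.142, 0.0, -2.955]
wrist_force: [0.2, 0.1, -0.2]
finger_gap: 13.7
finger_force: 50.0
```

View pics/crop5.png

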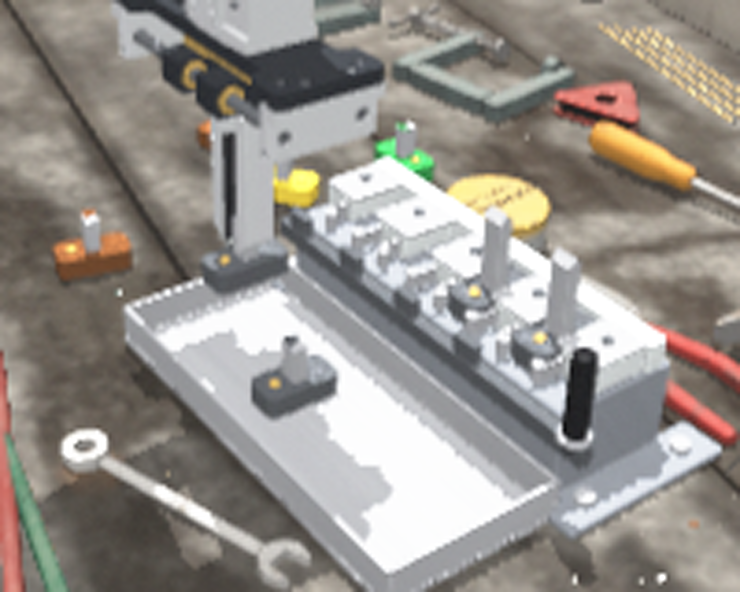

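The first holder rests upright in the pan at crop (290,385), and the second hangs above it at (245,265). I'll release this one and go back to the knob.

```bash
python3 -m creep '{"slide":[[0,0,-1.5],[0,0,-2],[0,0,-1],[0,0,0],[0,0,0],[0,0,0],[0,0,0]],"turn":[0,0,0,0,0,0,0],"claw":[0.1,0.1,0.1,0.1,0.35,0.35,0.35]}'
python3 -m creep '{"slide":[[0,0,2],[0,0,4],[0,0,4],[0,0,2.5],[2.5,-5,0],[2.5,-5,0],[2.5,-5,0],[2.5,-5,0]],"turn":[0,0,0,0,0,0,0,0],"claw":[0.35,0.35,0.35,0.35,0.35,0.35,0.35,0.35]}' 8
python3 -m creep '{"slide":[[0,0,0],[0,0,0]],"turn":[0,0],"claw":[0.35,0.35]}' 8
```

```text
clock: 15.55
eef_pos: [489.5, 39.8, 237.5]
eef_rot: [-3.141, 0.001, -2.955]
wrist_force: [0.2, -0.2, 0.4]
finger_gap: 32.5
finger_force: 0.0
clock: 16.55
eef_pos: [589.9, -161.9, 362.5]
eef_rot: [-3.141, 0.001, -2.955]
wrist_force: [0.3, 0.1, 0.5]
finger_gap: 32.9
finger_force: 0.0
clock: 16.8
eef_pos: [589.2, -159.8, 362.0]
eef_rot: [3.141, -0.0, -2.956]
wrist_force: [-0.2, -0.5, 0.5]
finger_gap: 32.8
finger_force: 0.0
```

```bash
python3 -m creep '{"slide":[[0,-0.4,-3],[0,0,-3],[0,0,-2.2],[0,0,0],[0,0,0],[0,0,0],[0,0,0]],"turn":[0,0,0,0,0,0,0],"claw":[0.35,0.35,0.35,0.35,0.1,0.1,0.1]}' 8
python3 -m creep '{"slide":[[0.07,-0.37,0],[0.07,-0.37,0],[0.07,-0.37,0],[0.07,-0.37,0],[0.07,-0.37,0],[0.07,-0.37,0],[0.07,-0.37,0],[0,0,0]],"turn":[0,0,0,0,0,0,0,0],"claw":[0.1,0.1,0.1,0.1,0.1,0.1,0.1,0.1]}'
```

```text
clock: 17.68
eef_pos: [589.6, -164.1, 281.3]
eef_rot: [-3.141, 0.002, -2.955]
wrist_force: [0.1, 0.9, 5.2]
finger_gap: 13.8
finger_force: 8.0
clock: 18.68
eef_pos: [594.5, -190.3, 281.2]
eef_rot: [-3.141, 0.002, -2.956]
wrist_force: [1.2, -0.2, 5.2]
finger_gap: 13.5
finger_force: 8.0
```

```bash
python3 -m creep '{"slide":[[0.04,-0.2,0],[0,0,0],[0,0,0]],"turn":[0,0,0],"claw":[0.1,0.1,0.1]}'
```

```text
clock: 19.05
eef_pos: [594.9, -191.2, 281.1]
eef_rot: [3.14, 0.001, -2.955]
wrist_force: [-2.3, 8.9, 8.2]
finger_gap: 13.6
finger_force: 8.0
```

```bash
python3 -m creep '{"slide":[[0.03,-0.15,0],[0.02,-0.1,0],[0,0,0],[0,0,0]],"turn":[0,0,0,0],"claw":[0.1,0.1,0.1,0.1]}'
```

```text
clock: 19.55
eef_pos: [595.4, -193.0, 281.0]
eef_rot: [3.138, 0.0, -2.955]
wrist_force: [-5.2, 15.3, 9.9]
finger_gap: 16.7
finger_force: 8.0
```

It's at the locked stop, since the fingers were forced apart. I'll release, rise, back off and look.

```bash
python3 -m creep '{"slide":[[0,0.15,0],[0,0,0],[0,0,2],[0,0,4],[0,0,4],[0,0,3],[-5,-3,2],[-5,-3,2]],"turn":[0,0,0,0,0,0,0,0],"claw":[0.35,0.35,0.35,0.35,0.35,0.35,0.35,0.35]}'
python3 -m creep '{"slide":[[-5,-3,2],[-4,-3,2],[0,0,0]],"turn":[0,0,0],"claw":[0.35,0.35,0.35]}'
python3 - <<'E'
from h import *
im,d=manip.camera("scene");cv2.imwrite("pics/crop6.png",cv2.resize(im[150:310,230:430,::-1],None,fx=3.7,fy=3.7,interpolation=cv2.INTER_CUBIC))
C=cloud("scene",d);k=(C[...,2]>106)&(C[...,2]<114)&(C[...,1]<-140)&(C[...,1]>-210)&(abs(C[...,0]-590)<30)
q=C[k];print(np.round((q.min(0)+q.max(0))/2,1),"was 595.9 -190.6")
E
```

```text
clock: 20.55
eef_pos: [493.7, -253.4, 452.1]
eef_rot: [-3.141, 0.001, -2.955]
wrist_force: [0.4, -1.0, 0.6]
finger_gap: 33.1
finger_force: 0.0
clock: 20.92
eef_pos: [402.8, -314.3, 493.4]
eef_rot: [-3.138, 0.003, -2.959]
wrist_force: [0.2, 0.0, 0.6]
finger_gap: 33.1
finger_force: 0.0
[ 595.7 -191.8  109.4] was 595.9 -190.6
```

View pics/crop6.png

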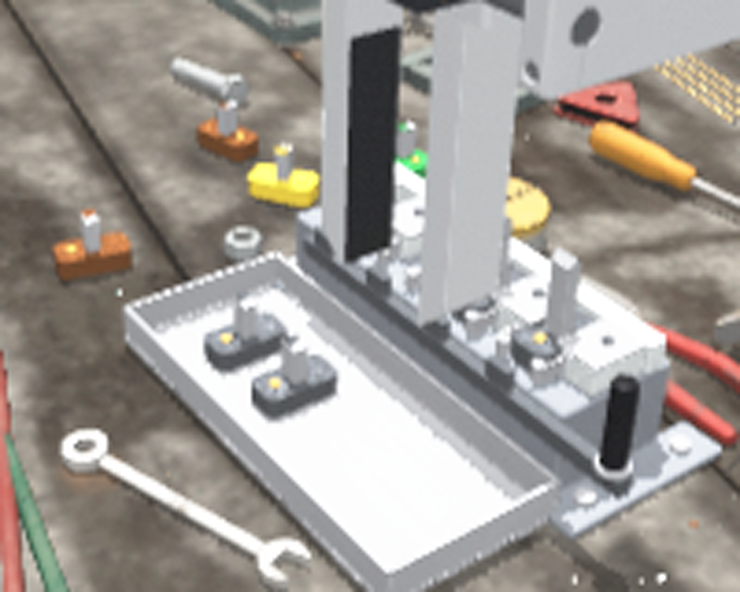

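Both snapped holders are in the pan at crop (245,340) and (295,385). The bar is back at the locked place with the knob at (618,425), and the surroundings look unchanged.

```bash
python3 -c "
from cell import manip;print(manip.sign_off())"
```

```text
the job is handed in; nothing more can be done
None
```

The job is handed in: both snapped holders are in the scrap pan, the lock bar is back at its locked stop, and the whole holders and the rest of the bench were left alone.

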